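# Charge the axle cross-drilling jig

## Task

Load every stub axle from the wooden pocket tray into the drilling jig down its sloping chute, one axle to a slot, filling the carriage's slots in turn from slot 1 with none skipped and every hex end on the side away from the index knob. Each time, pull the spring knob up, slide the carriage forward one notch and let the knob snap fully home, and let that slot take its axle at the foot of the chute before you index again. When the last axle is in, index once more and stop, so that every axle lies past the gate under a drill bush with the knob home, and leave the screwdriver, swab pot and glue bottle where they are.

Things in the scene. Friction and masses are not known exactly. Their poses are not given: they have to be found in the camera images.
- carriage (a joint): forward travel in m of the jig's aluminium carriage along the jig's x axis (see chute_foot), 0 (home, where it starts) to 0.200; notches at 0, 0.040, 0.080, 0.120, 0.160, 0.200. Friction about 2 N. Locked, with 1 to 2 mm of play either way, while the knob's pin is in a hole of the steel index bar: do not force it.
- index_knob (a joint): lift in m of the spring index knob: 0 = fully home (pin 10 mm deep in a hole), 0.014 = fully up. The pin clears the bar above 0.010. The spring pushes down with 5 N at 0, 11 N at 0.014. Let go between holes, the round-nosed pin rides on the bar and snaps in when slid over the next hole.
- knob_grip (a point): middle of the black cylindrical head of the index knob (29 mm diameter, 23 mm high, upright), 84 mm above the bench when home. It rides with the carriage 110 mm to the -y side of the jig's centre line; axes as the jig's. Its bracket tops out 37 mm below this point; 25 mm or more is free beside the head.
- chute_foot (a point): fixed on the jig's centre line at the foot of the chute, 36 mm above the bench: the middle of an axle lying in a slot that stands under the chute. Axes are the jig's: +x = carriage forward and down-chute, y = along the axles (-y the knob's side, +y the side where hex ends belong), z up. If no slot is there an axle waits on the carriage's flat top, 46 mm above the bench.
- gate (a point): fixed on the jig, between the two steel gate blocks (48 to 76 mm above the bench) that stop a rolling axle, their faces 12 mm ahead of the chute foot. From here two hold-down strips, 48 to 54 mm above the bench, run ahead over the carriage, one with drill bushes 40, 80, 120 and 160 mm ahead of the foot, so axles can only get in by the chute. Cross bars stand 100 and 211 mm ahead.
- chute_load (a point): fixed on the jig, 80 mm up-chute (-x) of the foot: the middle of an axle laid across the chute's rails, 90 mm above the bench; axes as the jig's. Rails slope 25 degrees down to +x and carry the shaft at y = -30 and +30 mm, with a gap 52 mm wide and over 30 mm deep between them for fingers. An axle let go square here rolls to the foot within a second. Skewed, or several at once, they can hang up.
- chute_side (a point): fixed on the jig, top of the chute's +y side plate opposite chute_load, 25 mm above the rails. The side plates are 126 mm apart inside and run from 195 mm up-chute to the foot. The hex hangs outside the +y rail; a wrong-way axle may tip and hang up at the slot.
- slot1 (a point): on the carriage: the middle of an axle seated in slot 1, the leading slot; axes as the jig's. Slots 2, 3, 4 are 40, 80, 120 mm behind it (-x). Each is 22 mm wide, 19.5 mm deep. Slot k stands at the foot of the chute when the carriage is in notch k (0.040 x k); at home there is flat carriage top there.
- tray: plywood pocket tray 290 x 156 mm, fixed; origin under its centre on the bench. Two ridges along x, 9 mm wide at y = -30 and +30 mm, have four notches each (22 mm wide, 8 mm deep, at x = -102, -34, 34, 102 mm) where axles lie along y, middles 29 mm above the bench; the floor between the ridges is 6 mm above the bench.
- axle1_mid (a point): middle of stub axle 1 (may be absent), on its centre line. Plain aluminium, 120 mm long, about 100 g: round shaft 18 mm in diameter, hexagonal head 30 mm across flats and 14 mm thick at its +y end. y axis = along the axle towards the hex. It balances 10 mm towards the hex from here. All alike; some lie the other way round in the tray.
- axle1_hex (a point): centre of the outer end face of axle 1's hexagonal head, 60 mm along +y from its middle (may be absent)
- axle2_mid (a point): middle of stub axle 2 (may be absent), on its centre line. Plain aluminium, 120 mm long, about 100 g: round shaft 18 mm in diameter, hexagonal head 30 mm across flats and 14 mm thick at its +y end. y axis = along the axle towards the hex. It balances 10 mm towards the hex from here. All alike; some lie the other way round in the tray.
- axle2_hex (a point): centre of the outer end face of axle 2's hexagonal head, 60 mm along +y from its middle (may be absent)
- axle3_mid (a point): middle of stub axle 3 (may be absent), on its centre line. Plain aluminium, 120 mm long, about 100 g: round shaft 18 mm in diameter, hexagonal head 30 mm across flats and 14 mm thick at its +y end. y axis = along the axle towards the hex. It balances 10 mm towards the hex from here. All alike; some lie the other way round in the tray.
- axle3_hex (a point): centre of the outer end face of axle 3's hexagonal head, 60 mm along +y from its middle (may be absent)
- axle4_mid (a point): middle of stub axle 4 (may be absent), on its centre line. Plain aluminium, 120 mm long, about 100 g: round shaft 18 mm in diameter, hexagonal head 30 mm across flats and 14 mm thick at its +y end. y axis = along the axle towards the hex. It balances 10 mm towards the hex from here. All alike; some lie the other way round in the tray.
- axle4_hex (a point): centre of the outer end face of axle 4's hexagonal head, 60 mm along +y from its middle (may be absent)
- screwdriver: bystander: screwdriver with red handle, 190 mm long, lying on the bench; leave alone
- swab_pot: bystander: green pot 72 mm across and 80 mm high full of cotton swabs (150 mm to their tops); leave alone
- glue_bottle: bystander: bottle 44 mm across, 110 mm high; leave alone
Not all that is in view belongs to the job. What is shaped like the part that bears axle3_mid but purple or yellow is not meant.

How it is judged:
On the way, in this order (a step that is already met when the one before it is completed fails the run):
1. the knob is home in notch 1 of 5 with an axle lying in carriage slot 1 (value of joint carriage between 0.037 and 0.043 m and value of joint index_knob below 0.002 m and ((x of axle1_mid in the frame of slot1 between -0.006 and 0.006 m and z of axle1_mid in the frame of slot1 between -0.004 and 0.004 m) or (x of axle2_mid in the frame of slot1 between -0.006 and 0.006 m and z of axle2_mid in the frame of slot1 between -0.004 and 0.004 m) or (x of axle3_mid in the frame of slot1 between -0.006 and 0.006 m and z of axle3_mid in the frame of slot1 between -0.004 and 0.004 m) or (x of axle4_mid in the frame of slot1 between -0.006 and 0.006 m and z of axle4_mid in the frame of slot1 between -0.004 and 0.004 m))), for 0.2 s.
2. the knob is home in notch 2 of 5 with an axle lying in carriage slot 2 (value of joint carriage between 0.077 and 0.083 m and value of joint index_knob below 0.002 m and ((x of axle1_mid in the frame of slot1 between -0.046 and -0.034 m and z of axle1_mid in the frame of slot1 between -0.004 and 0.004 m) or (x of axle2_mid in the frame of slot1 between -0.046 and -0.034 m and z of axle2_mid in the frame of slot1 between -0.004 and 0.004 m) or (x of axle3_mid in the frame of slot1 between -0.046 and -0.034 m and z of axle3_mid in the frame of slot1 between -0.004 and 0.004 m) or (x of axle4_mid in the frame of slot1 between -0.046 and -0.034 m and z of axle4_mid in the frame of slot1 between -0.004 and 0.004 m))), for 0.2 s.
3. the knob is home in notch 3 of 5 with an axle lying in carriage slot 3 (value of joint carriage between 0.117 and 0.123 m and value of joint index_knob below 0.002 m and ((x of axle1_mid in the frame of slot1 between -0.086 and -0.074 m and z of axle1_mid in the frame of slot1 between -0.004 and 0.004 m) or (x of axle2_mid in the frame of slot1 between -0.086 and -0.074 m and z of axle2_mid in the frame of slot1 between -0.004 and 0.004 m) or (x of axle3_mid in the frame of slot1 between -0.086 and -0.074 m and z of axle3_mid in the frame of slot1 between -0.004 and 0.004 m) or (x of axle4_mid in the frame of slot1 between -0.086 and -0.074 m and z of axle4_mid in the frame of slot1 between -0.004 and 0.004 m))), for 0.2 s.
4. the knob is home in notch 4 (value of joint carriage between 0.157 and 0.163 m and value of joint index_knob below 0.002 m), for 0.2 s.
At the end, for the whole second after the job is handed in: Each axle seated (4 mm) in its own slot, none skipped, hex end away from the knob, at rest, 30 mm or more past the foot of the chute, the rearmost within 50 mm; carriage within 3 mm of notch 4 (three axles) or 5 (four), knob within 2 mm of home (value of joint index_knob below 0.002 m and (value of joint carriage between 0.157 and 0.163 m or value of joint carriage between 0.197 and 0.203 m) and x of each of axle1_mid, axle2_mid, axle3_mid, axle4_mid in the frame of chute_foot above 0.03 m and z of axle1_mid in the frame of slot1 between -0.004 and 0.004 m and y of axle1_mid in the frame of slot1 between -0.01 and 0.01 m and y of each of axle1_hex, axle2_hex, axle3_hex, axle4_hex in the frame of slot1 above 0.045 m and linear speed of each of axle1, axle2, axle3, axle4 below 0.02 m/s and z of axle2_mid in the frame of slot1 between -0.004 and 0.004 m and y of axle2_mid in the frame of slot1 between -0.01 and 0.01 m and z of axle3_mid in the frame of slot1 between -0.004 and 0.004 m and y of axle3_mid in the frame of slot1 between -0.01 and 0.01 m and z of axle4_mid in the frame of slot1 between -0.004 and 0.004 m and y of axle4_mid in the frame of slot1 between -0.01 and 0.01 m and x of any of axle1_mid, axle2_mid, axle3_mid, axle4_mid in the frame of chute_foot below 0.05 m); the robot touches nothing.
It fails at once if the screwdriver is moved more than 30 mm (distance of screwdriver from where it was at the start of the episode above 0.03 m).
It fails at once if the swab pot is moved more than 30 mm (distance of swab_pot from where it was at the start of the episode above 0.03 m).
It fails at once if the glue bottle is moved more than 30 mm (distance of glue_bottle from where it was at the start of the episode above 0.03 m).
Of axle1, axle2, axle3, axle4 only 3 to 4 are there at a start; the rules pass over those that are not, and their reading is None.
At some moment in a run one of axle1, axle2, axle3, axle4 may be knocked a few centimetres aside while the robot is not near it.
Once in a run the grip may slacken for a moment while it holds something.
It also fails if it takes over 210 s, if anything falls off the work surface, if the arm or the gripper's body presses on something with over 40 N, if the wrist force passes 120 N, or if a joint passes its speed limit or range.

## Robot

A 6-joint arm with a two-finger parallel gripper is mounted at the origin on the work surface. World frame = base frame: x ahead of the robot, y to its left, z up, the work surface at z = 0. Lengths are in m, angles in rad, forces in N, time in s.
With the tool pointing down it reaches from about 0.275 to 0.875 m from the base axis. Payload 12.5 kg.
Tool frame: the origin (TCP) lies on the centre line of the jaws, within the pads' length; the fingertips stand r.finger_overhang ahead of it and the grasp point (between the pads) lies 3 mm ahead of it (r.finger_overhang is the distance from the TCP to the fingertips, in m); z points along the fingers, y is the line along which they close (so a half turn about z gives the same grasp; the last joint's range is limited). The gripper opens to 85 mm and grips with 20 to 120 N. Pads are 22 mm wide; open, the fingers measure 114 mm over their backs; the gripper's body (76 mm by 85 mm) begins 54 mm behind the grasp point. The pads swing forward as they close: fully open they stand 13 mm farther back than shut.
Start: joints at [1.107, 0.351, 1.652, -0, 1.139, -0.085], TCP at [0.203, 0.511, 0.253] pointing down, gripper open.
Joint ranges: [-2.75, 2.75], [-0.79, 2.1], [0.01, 2.65], [-1.57, 4.71], [0.07, 3.14], [-2.87, 2.87]. Speed limits (rad/s): [2.22, 2.22, 2.79, 3.14, 3.14, 3.14].

## Interface

Orientations are given as a unit quaternion [x, y, z, w].
In Python, from cell import r, optics gives the robot as it stands. The module is installed in compiled form; this text tells all that it offers. Calls block until the motion is done:
- r.move_to(position, orientation): joint-space move of the TCP to a pose.
- r.move_linear(position, rot=None, vel=0.15): straight line of the TCP; rot=None keeps the orientation; vel is the mean speed in m/s.
- r.set_joints(angles): joint-space move.
- r.set_gripper(opening, squeeze=None): opening from 0.0 (shut) to 1.0 (fully open); squeeze is the grip in N (None keeps the last); returns when the fingers have stopped.
- r.sleep(seconds).
- r.inverse_kinematics(position, orientation): joint angles nearest the present ones, or None.
- optics.get_image(name): name is "side" or "top"; returns a dict with "pixels" (400x640x3 uint8, red, green, blue), "depth" (400x640 float32, m along the optical axis (not along the pixel's ray), 0 where there is no reading), "fx", "fy", "cx", "cy" (pixels), "camera_from_world" (4x4, takes a point from world to camera coordinates). Camera axes: x right, y down, z forward; pixel columns grow to the right and rows downward; lengths in m; the calibration is good to about 2 mm. A picture is of the moment at which its call begins.
A pose or a line that the arm cannot do raises r.PlanningError and nothing moves.
- r.hand_in(): hands the job in; it is judged then, once.
Readings, each from a call of its own:
- r.current_t(): time.
- r.current_q(): joint angles.
- r.current_qvel(): joint speeds.
- r.current_effort(): joint torques, N m.
- r.current_tool_pos(): TCP position.
- r.current_ee_rot(): TCP orientation.
- r.current_contact_force(): force on the tool from outside, world axes, zero at the start.
- r.current_torque(): the same for the moment, N m.
- r.current_opening(): opening from 0.0 (shut) to 1.0 (fully open).
- r.current_finger_force(): force on a finger pad.
Only numpy, scipy, OpenCV 4.12 (cv2) and the standard library are available. Lean on these libraries where they do the work, as an engineer would, in place of code of your own. Each camera call takes 0.05 s, during which the arm holds its last target. There are 200 camera calls.

## Working session

There is one attempt and no reset: what is moved stays moved. The work goes in short steps, each a Python script; the robot and the scene stay as the last script left them, time stands still between calls to the robot, and variables do not carry over. Pictures are saved under pics/ and viewed, at most 14 in all, crops included, and the job is handed in when it is done.

```bash
mkdir -p pics; python3 - <<'E'
from cell import r, optics
import cv2,numpy as np
print(r.finger_overhang,r.current_t(),r.current_ee_rot())
for n in("top","side"):
    d=optics.get_image(n); cv2.imwrite(f"pics/{n}0.png",d["pixels"][:,:,::-1]); np.savez(f"{n}0.npz",**d)
    print(n,d["fx"],d["cx"],d["cy"]); print(np.round(np.linalg.inv(d["camera_from_world"]),3))
E
```

```text
0.022 0.0 [ 1.88264138e-01  9.82118250e-01 -5.75690723e-04 -1.58957934e-04]
top 469.1318162833664 314.50128727727497 194.56538857261583
[[ 0.017 -0.987  0.161  0.32 ]
 [-1.    -0.018 -0.004 -0.031]
 [ 0.007 -0.161 -0.987  1.433]
 [ 0.     0.     0.     1.   ]]
side 361.64714980875306 323.20283799123956 199.6597864872273
[[ 0.782 -0.431  0.451 -0.015]
 [-0.623 -0.548  0.558 -0.753]
 [ 0.007 -0.717 -0.697  0.978]
 [ 0.     0.     0.     1.   ]]
```

View pics/top0.png

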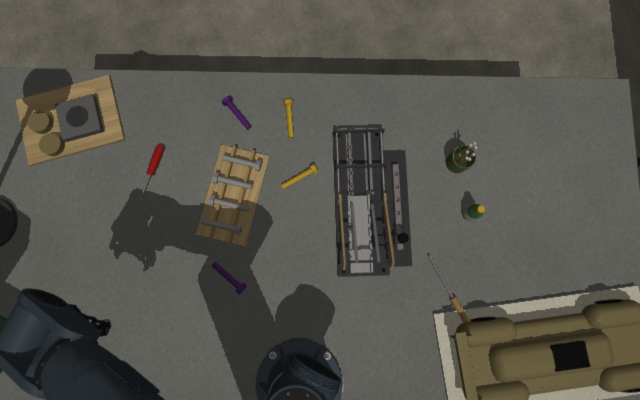

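View pics/side0.png

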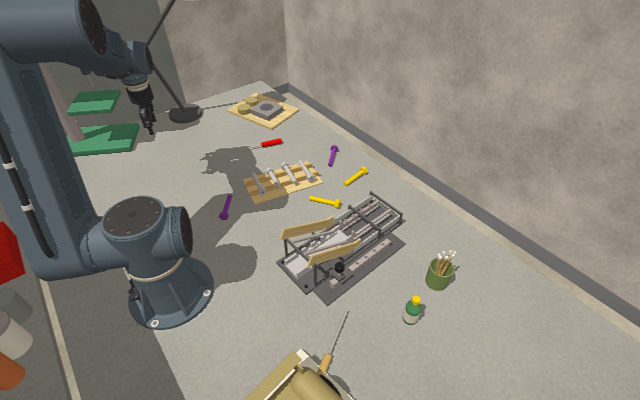

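The top picture shows four grey axles in the tray, at (242,161), (234,182), (229,203) and (221,225). The look-alikes are purple at (236,112) and (229,278), and yellow at (290,118) and (299,176); I reject these by colour. The jig is at (365,200) with its knob at (403,238). The screwdriver is at (155,160), the pot at (461,157) and the glue bottle at (474,211). Next I check the choice in a close crop.

```bash
cat > h.py <<'E'
import numpy as np,cv2
def ray(d,u,v):
    M=np.linalg.inv(d["camera_from_world"]); k=M[:3,:3]@np.array([(u-d["cx"])/d["fx"],(v-d["cy"])/d["fy"],1]); return M[:3,3],k
def on_plane(d,u,v,z):
    c,k=ray(d,u,v); return (c+k*(z-c[2])/k[2])
def proj(d,p):
    q=d["camera_from_world"]@np.append(p,1); return np.array([d["fx"]*q[0]/q[2]+d["cx"],d["fy"]*q[1]/q[2]+d["cy"]])
def cloud(d):
    v,u=np.mgrid[:400,:640]; z=d["depth"]; M=np.linalg.inv(d["camera_from_world"])
    P=np.stack([(u-d["cx"])/d["fx"]*z,(v-d["cy"])/d["fy"]*z,z],-1)@M[:3,:3].T+M[:3,3]; P[z==0]=np.nan; return P
E
python3 - <<'E'
import cv2,numpy as np
a=cv2.imread("pics/top0.png")
t=cv2.resize(a[140:250,190:275],None,fx=5,fy=5,interpolation=cv2.INTER_CUBIC)
j=cv2.resize(a[120:280,325:415],None,fx=3.45,fy=3.45,interpolation=cv2.INTER_CUBIC)
o=np.zeros((552,t.shape[1]+j.shape[1],3),np.uint8);o[:550,:t.shape[1]]=t;o[:j.shape[0],t.shape[1]:]=j[:552]
print(o.shape);cv2.imwrite("pics/crop1.png",np.clip(o*1.7,0,255).astype(np.uint8))
from h import *
d=np.load("top0.npz");P=cloud(d)
for n,u,v in [("tray",233,195),("bench",300,220),("knob",403,237),("axle",221,224)]: print(n,np.round(P[v,u],4))
s=np.load("side0.npz");print(np.round(cloud(s)[240,250],4))
E
```

```text
(552, 735, 3)
tray [0.5471 0.2129 0.0083]
bench [ 0.4746  0.0056 -0.0007]
knob [ 0.4206 -0.2906  0.0997]
axle [0.4545 0.2402 0.035 ]
[ 0.2919  0.0303 -0.0008]
```

View pics/crop1.png

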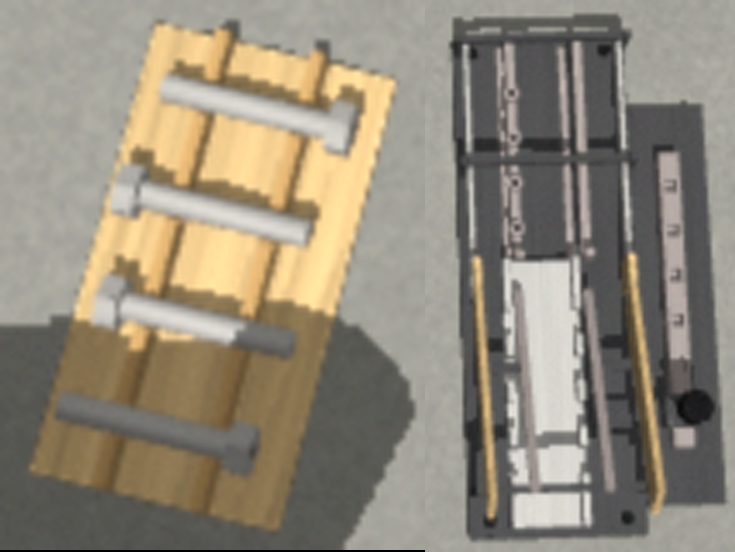

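The crop confirms four plain grey axles. The hex points right on the 1st and 4th, counted from the top, and left on the 2nd and 3rd. For the jig, wooden side plates, cross bars and the knob will fix its frame.

```bash
cat > m.py <<'E'
from h import *
d=np.load("top0.npz");s=np.load("side0.npz")
P=cloud(d);Q=cloud(s)
hsv=cv2.cvtColor(d["pixels"],cv2.COLOR_RGB2HSV)
u0=np.zeros((400,640),bool)
# tray axles
R=u0.copy();R[140:250,190:275]=1
m=(R&(P[...,2]>0.027)&(hsv[...,1]<70)).astype(np.uint8)
n,l,st,c=cv2.connectedComponentsWithStats(m)
for i in range(1,n):
    if st[i,4]<40: continue
    p=P[l==i]; xy=p[:,:2]; (cx,cy),(w,h),a=cv2.minAreaRect(xy.astype(np.float32)*1000)
    mu=xy.mean(0);ev=np.linalg.eigh(np.cov(xy.T))[1][:,1]; ev*=np.sign(ev[1]); t=(xy-mu)@ev
    w_=(xy-mu)@np.array([-ev[1],ev[0]]); 
    print("axle",st[i,4],np.round(mu,4),"mid",np.round(mu+ev*(t.max()+t.min())/2,4),"ang",round(np.degrees(np.arctan2(-ev[0],ev[1])),2),"L",round(np.ptp(t),4),"skew",round((t**3).mean()/t.std()**3,2),"w+",round(np.ptp(w_[t>t.max()-.02]),3),"w-",round(np.ptp(w_[t<t.min()+.02]),3),"z",np.round(np.percentile(p[:,2],[50,95]),4))
# jig wood
R=u0.copy();R[185:275,335:400]=1
m=(R&(hsv[...,1]>75)&(hsv[...,0]>8)&(hsv[...,0]<25)&(P[...,2]>.04)).astype(np.uint8)
n,l,st,c=cv2.connectedComponentsWithStats(m)
for i in range(1,n):
    if st[i,4]<40: continue
    p=P[l==i]; vx=cv2.fitLine(p.astype(np.float32),cv2.DIST_HUBER,0,.001,.001).ravel()
    e=vx[:3]*np.sign(vx[0]);t=(p-vx[3:])@e
    print("wood",st[i,4],"yaw",np.degrees(np.arctan2(e[1],e[0])),"slope",np.degrees(np.arcsin(e[2])),np.round(vx[3:]+e*t.min(),4),np.round(vx[3:]+e*t.max(),4))
# knob
for nm,D,C,(a,b,x,y) in(("top",d,P,(225,250,390,415)),("side",s,Q,(258,282,328,350))):
    g=D["pixels"].max(2); R=u0.copy();R[a:b,x:y]=1
    p=C[R&(g<45)&(C[...,2]>.06)]; tp=p[p[:,2]>np.nanpercentile(p[:,2],60)-.004]
    print("knob",nm,len(p),np.round(np.median(p,0),4),np.round(p.min(0),4),np.round(p.max(0),4))
E
python3 m.py
```

```text
axle 247 [0.6462 0.1836] mid [0.6475 0.1894] ang -12.5 L 0.1204 skew 0.12 w+ 0.016 w- 0.03 z [0.0357 0.0444]
axle 256 [0.585  0.2179] mid [0.5839 0.213 ] ang -12.48 L 0.1209 skew -0.13 w+ 0.029 w- 0.017 z [0.0362 0.0441]
axle 254 [0.5167 0.2255] mid [0.5157 0.2209] ang -12.31 L 0.1209 skew -0.15 w+ 0.03 w- 0.017 z [0.0364 0.0436]
axle 266 [0.45  0.236] mid [0.4513 0.2417] ang -12.48 L 0.121 skew 0.11 w+ 0.016 w- 0.03 z [0.0362 0.044 ]
wood 325 yaw 2.2553546 slope -23.639471 [ 0.3421 -0.2509  0.1492] [ 0.5559 -0.2425  0.0556]
wood 218 yaw 2.2757814 slope -23.835682 [ 0.3395 -0.1187  0.1532] [ 0.5394 -0.1107  0.0648]
knob top 86 [ 0.4186 -0.2917  0.0936] [ 0.4066 -0.3066  0.0762] [ 0.4326 -0.2788  0.1005]
knob side 65 [ 0.4152 -0.2956  0.0932] [ 0.4067 -0.3069  0.0777] [ 0.4305 -0.2829  0.0991]
```

```bash
cat > om.py <<'E'
from h import *
d=np.load("top0.npz");s=np.load("side0.npz")
yaw=np.radians(2.265);ex=np.array([np.cos(yaw),np.sin(yaw)]);ey=np.array([-ex[1],ex[0]])
o=np.array([.3421,-.18475])
out=[]
for D in(d,s):
    P=cloud(D).reshape(-1,3);c=D["pixels"].reshape(-1,3)
    j=np.c_[(P[:,:2]-o)@ex,(P[:,:2]-o)@ey,P[:,2]]
    k=(j[:,0]>-.03)&(j[:,0]<.45)&(abs(j[:,1])<.15)&(j[:,2]>.02); j=j[k];c=c[k];i=np.argsort(j[:,2]);j=j[i];c=c[i]
    for L in (0,1):
        im=np.zeros((600,380,3),np.uint8) if L else np.zeros((600,380,3),np.uint8)
        pass
    im=np.zeros((600,380,3),np.uint8)
    for (x,y,z),cc in zip(j,c):
        a=int(580-(x+.03)*1200);b=int(190-y*1200)
        col=cv2.applyColorMap(np.uint8([[np.clip((z-.02)*2100,0,255)]]),cv2.COLORMAP_JET)[0,0].tolist()
        cv2.rectangle(im,(b-1,a-1),(b+1,a+1),col,-1)
    for t in range(0,450,50):
        cv2.putText(im,str(t),(2,int(580-(t/1000+.03)*1200)+4),0,.4,(255,255,255),1)
    out.append(im)
    # bars: high points between rails ahead: profile of x for |y|<50
    h,e=np.histogram(j[(abs(j[:,1])<.055)&(j[:,2]>.062)&(j[:,0]>.17)][:,0],bins=np.arange(.17,.45,.003))
    print([(round(a*1000),int(b)) for a,b in zip(e,h) if b])
    for lo,hi in((.27,.32),(.38,.43)):
        q=j[(abs(j[:,1])<.055)&(j[:,2]>.06)&(j[:,0]>lo)&(j[:,0]<hi)]; print(len(q),np.round(np.median(q,0),4),np.round(q.min(0),4),np.round(q.max(0),4))
    k=j[(j[:,1]<-.085)&(j[:,1]>-.14)&(j[:,2]>.085)&(j[:,0]<.12)];print("knob",len(k),np.round(k.mean(0),4),np.round(k.min(0),4),np.round(k.max(0),4))
cv2.imwrite("pics/om.png",np.hstack(out))
E
python3 om.py
```

```text
[(203, 6), (206, 6), (209, 5), (227, 1), (233, 1), (236, 3), (275, 1), (287, 7), (290, 14), (293, 17), (308, 3), (347, 1), (350, 1), (398, 8), (401, 10), (404, 9)]
76 [0.2922 0.0182 0.0624] [ 0.2711 -0.053   0.0601] [0.3141 0.0526 0.0685]
46 [0.4033 0.0035 0.0628] [ 0.3989 -0.0548  0.0601] [0.407  0.052  0.0667]
knob 81 [ 0.0734 -0.1104  0.0938] [ 0.0603 -0.1247  0.0868] [ 0.0863 -0.0971  0.1005]
[(203, 3), (206, 13), (209, 4), (212, 3), (227, 1), (230, 2), (233, 1), (236, 2), (266, 1), (272, 1), (275, 2), (287, 5), (290, 9), (293, 8), (296, 4), (314, 1), (350, 1), (353, 2), (398, 4), (401, 7), (404, 11), (407, 3)]
60 [0.2932 0.0015 0.062 ] [ 0.2721 -0.0546  0.06  ] [0.3165 0.0514 0.0663]
48 [0.4047 0.0026 0.0623] [ 0.4001 -0.0539  0.06  ] [0.4099 0.0547 0.0649]
knob 72 [ 0.0724 -0.1129  0.094 ] [ 0.0604 -0.1252  0.0851] [ 0.0866 -0.0966  0.1003]
```

View pics/om.png

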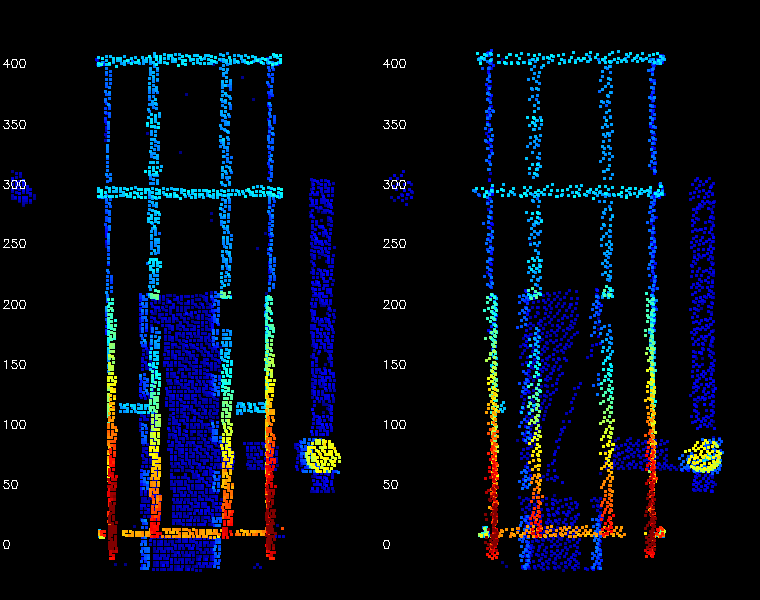

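The height map gives the jig's layout: cross bars at 293 and 404 mm put the chute foot at 193 mm on the centre line. The knob lies 120 mm behind the foot and 110 mm to the -y side. All four axles are measured, so I index to notch 1 first.

```bash
cat > lib.py <<'E'
from h import *
from cell import r,optics
yaw=np.radians(2.265);ex=np.array([np.cos(yaw),np.sin(yaw)]);ey=np.array([-ex[1],ex[0]])
FOOT=np.array([.3421,-.18475])+.193*ex
def J(x,y,z): return np.append(FOOT+x*ex+y*ey,z)      # jig -> world
def quat(phi): a=(phi+np.pi/2)/2; return [np.cos(a),np.sin(a),0,0]
def G(p): return np.asarray(p)+[0,0,.003]              # grasp point -> TCP
def F(): return np.round(r.current_contact_force(),1)
def log(s): print(s,"t",round(r.current_t(),1),"tcp",np.round(r.current_tool_pos(),4),"F",F(),"op",round(r.current_opening(),3),flush=True)
def tray(d):
    P=cloud(d);hsv=cv2.cvtColor(d["pixels"],cv2.COLOR_RGB2HSV)
    m=((P[...,2]>.027)&(P[...,2]<.06)&(hsv[...,1]<70)&(P[...,1]>.10)&(P[...,1]<.34)&(P[...,0]>.37)&(P[...,0]<.73)).astype(np.uint8)
    n,l,st,c=cv2.connectedComponentsWithStats(m);out=[]
    for i in range(1,n):
        if st[i,4]<100: continue
        xy=P[l==i][:,:2];mu=xy.mean(0);e=np.linalg.eigh(np.cov(xy.T))[1][:,1];e*=np.sign(e[1]);t=(xy-mu)@e;w=(xy-mu)@[-e[1],e[0]]
        hexl=np.ptp(w[t>t.max()-.02])>np.ptp(w[t<t.min()+.02])
        c=(t[abs(t)<.03]).mean(); core=w[abs(t)<.03].mean()
        out.append((mu+e*(t.max()+t.min())/2+np.array([-e[1],e[0]])*core, e if hexl else -e, np.ptp(t)))
    return out
def knob(d):
    P=cloud(d).reshape(-1,3);g=d["pixels"].max(2).ravel()
    j=np.c_[(P[:,:2]-FOOT)@ex,(P[:,:2]-FOOT)@ey,P[:,2]]
    k=j[(g<60)&(abs(j[:,1]+.11)<.02)&(j[:,2]>.075)&(j[:,2]<.13)&(abs(j[:,0])<.15)]
    return len(k),np.round(np.median(k,0),4) if len(k) else None
KY=-.112
def index(k,near=False):
    """advance from notch k to k+1"""
    x=-.120+.04*k; q=quat(yaw)
    r.set_gripper(.55)
    r.move_to(G(J(x,KY,.17)),q); r.move_linear(G(J(x,KY,.089)),vel=.12); log("at knob")
    r.set_gripper(0,60); log("gripped"); x0=np.array(r.current_tool_pos())
    up=lambda dx,dz:J(x+dx,KY,0)*[1,1,0]+[0,0,x0[2]+dz]
    r.move_linear(up(0,.0125),vel=.05); log("lifted")
    r.move_linear(up(.04,.0125),vel=.05); log("slid")
    r.move_linear(up(.04,0),vel=.04); log("lowered")
    return x0
E
python3 - <<'E'
from lib import *
index(0)
E
```

```text
at knob t 4.3 tcp [ 0.4198 -0.294   0.0926] F [-0.2 -0.3  0.2] op 0.545
gripped t 4.7 tcp [ 0.4199 -0.2941  0.093 ] F [-1.3  0.3  5.9] op 0.309
lifted t 5.1 tcp [ 0.4194 -0.2939  0.1056] F [  0.9  -3.9 -10.8] op 0.308
slid t 6.0 tcp [ 0.4593 -0.2921  0.1052] F [  0.4  -3.8 -10.3] op 0.308
lowered t 6.5 tcp [ 0.4598 -0.2922  0.0932] F [ 0.9 -0.5 -3.7] op 0.311
```

```bash
cat >> lib.py <<'E'
TR=np.array([.5496,.2163]);ty=np.array([.216,.976])
def release():
    r.set_gripper(.55); p=np.array(r.current_tool_pos()); r.move_linear(p+[0,0,.09],vel=.2); log("released")
def pick(mid,e,back=False):
    """grasp axle; returns offset of grasp toward hex"""
    off=np.clip(.009,None,.012-(mid-TR)@ty*np.sign(e@ty)); g=mid+off*e
    phi=np.arctan2(e[1],e[0])-np.pi/2           # hex along +y of frame; jaws along frame x
    r.move_to(G([*g,.16]),quat(phi)); d=optics.get_image("top"); print("knob",knob(d)); np.savez("chk.npz",**d)
    r.move_linear(G([*g,.031]),vel=.15); log("at axle"); r.set_gripper(0,50); log("gripped")
    r.move_linear(G([*g,.22]),vel=.2); log("up off %.4f"%off)
    return off
E
python3 - <<'E'
from lib import *
release()
d=optics.get_image("top");A=tray(d)
for m,e,L in A: print(np.round(m,4),np.round(e,3),round(L,4))
m,e,L=[a for a in A if a[1][1]>0][0]
print("picking",m); off=pick(m,e); open("off","w").write(str(off))
E
```

```text
released t 7.4 tcp [ 0.4591 -0.2918  0.1824] F [ 0.2  0.6 -0.7] op 0.551
[0.6478 0.1888] [-0.214 -0.977] 0.12
[0.584  0.2134] [0.215 0.977] 0.1201
[0.5156 0.2202] [0.214 0.977] 0.1209
[0.451  0.2413] [-0.213 -0.977] 0.1209
picking [0.58396744 0.21342326]
knob (87, array([-0.0788, -0.1093,  0.0942]))
at axle t 10.4 tcp [0.5861 0.2208 0.035 ] F [ 0.9 -0.1 -0.2] op 0.55
gripped t 10.8 tcp [0.5859 0.2208 0.0349] F [-1.8 -0.3  6.7] op 0.192
up off 0.0074 t 11.9 tcp [0.585  0.2204 0.2217] F [ 0.   0.8 -1.5] op 0.191
```

```bash
cat >> lib.py <<'E'
def place(off,dy=0.):
    q=quat(yaw); T=lambda z:G(J(-.080,off+dy,z))+[0,0,.002]  # pick was 2 mm above centre
    r.move_to(T(.20),q); log("over chute"); s=optics.get_image("side"); cv2.imwrite("pics/s%d.png"%(r.current_t()*10),s["pixels"][:,:,::-1])
    for z in (.115,.107,.100,.096,.093,.091):
        r.move_linear(T(z),vel=.15 if z>.11 else .05); f=F()
        if f[2]>3 or abs(f[1])>4: log("CONTACT z %.3f"%z); return False
    log("down"); return True
def letgo():
    p=np.array(r.current_tool_pos()); r.set_gripper(.4); r.move_linear(p+[0,0,.11],vel=.12); log("let go")
E
python3 - <<'E'
from lib import *
off=float(open("off").read()); print(place(off))
E
ls pics
```

```text
over chute t 13.4 tcp [ 0.4552 -0.1725  0.205 ] F [-0.1  0.4 -1.1] op 0.193
down t 15.6 tcp [ 0.4547 -0.1729  0.096 ] F [-1.  -0.4 -0.6] op 0.19
True
crop1.png
om.png
s134.png
side0.png
top0.png
```

```bash
python3 - <<'E'
from lib import *
s=optics.get_image("side"); cv2.imwrite("pics/c1.png",cv2.resize(np.clip(s["pixels"][190:310,260:420,::-1]*1.5,0,255).astype(np.uint8),None,fx=4,fy=4))
E
```

```text
(no output)
```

View pics/c1.png

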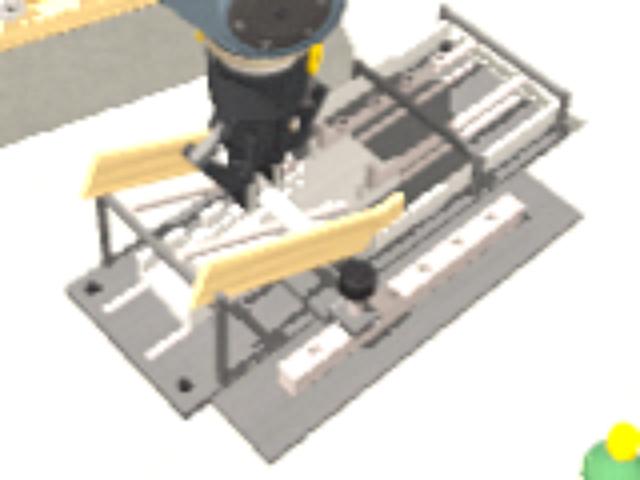

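The axle lies across the chute between the plates: shaft end at (290,205), hex by the far plate at (205,150). The knob is home at (357,280), so I let go.

```bash
python3 - <<'E'
from lib import *
letgo(); r.move_to(G(J(-.080,KY,.19)),quat(yaw)); r.sleep(.3); log("aside")
for n in("top","side"):
    d=optics.get_image(n); np.savez(n+"1.npz",**d)
    a,b=((115,335),(185,260))[n=="side"]
    c=d["pixels"][a:a+165,b:b+(90 if n=="top" else 165),::-1]
    globals()[n]=cv2.resize(np.clip(c*1.5,0,255).astype(np.uint8),None,fx=3,fy=3)
cv2.imwrite("pics/c2.png",np.hstack([top,side]))
for m,e,L in tray(optics.get_image("top")): print(np.round(m,4),np.round(e,3),round(L,4))
E
```

```text
let go t 17.0 tcp [ 0.4544 -0.1727  0.2053] F [-0.1  0.4 -0.8] op 0.402
aside t 17.8 tcp [ 0.4596 -0.2915  0.1932] F [-0.1 -0.8  0.2] op 0.397
[0.6478 0.1888] [-0.214 -0.977] 0.1194
[0.5155 0.2209] [0.217 0.976] 0.1207
[0.4512 0.2416] [-0.217 -0.976] 0.1209
```

View pics/c2.png

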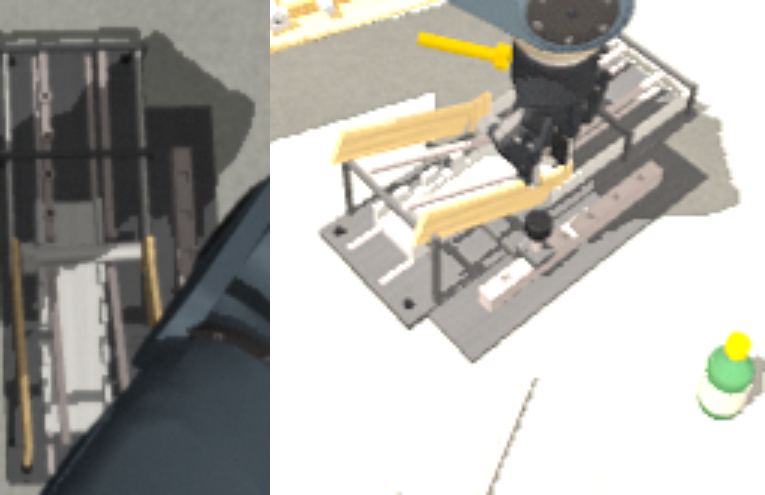

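The top view shows the axle square at the foot of the chute, from (20,255) to (140,252). I check its height from depth.

```bash
cat >> lib.py <<'E'
def foot_axle(d,show=False):
    """shaft at the foot seen between the rails: x,z of its upper side, y extent"""
    P=cloud(d).reshape(-1,3);j=np.c_[(P[:,:2]-FOOT)@ex,(P[:,:2]-FOOT)@ey,P[:,2]]
    k=j[(abs(j[:,0])<.011)&(abs(j[:,1])<.022)]
    e=j[(abs(j[:,0])<.007)&(abs(j[:,1])<.068)&(j[:,2]>.034)&(j[:,2]<.058)]
    h=[round(float(np.nanmedian(j[(abs(j[:,0])<.006)&(abs(j[:,1]-c)<.006)][:,2])),4) for c in (-.06,-.05,-.04,-.015,0,.015,.04,.05,.06)]
    return len(k),"z med/95",np.round(np.nanpercentile(k[:,2],[50,90]),4),"z(y -60..60)",h
E
python3 - <<'E'
from lib import *
print(foot_axle(dict(np.load("top0.npz"))));print(foot_axle(dict(np.load("top1.npz"))));print(foot_axle(dict(np.load("side1.npz"))))
E
```

```text
(107, 'z med/95', array([0.0257, 0.0359]), 'z(y -60..60)', [0.0149, 0.0112, 0.0132, 0.0266, 0.0246, 0.0273, 0.0328, 0.0109, 0.0134])
(107, 'z med/95', array([0.041 , 0.0457]), 'z(y -60..60)', [0.0435, 0.0411, 0.0408, 0.0419, 0.0427, 0.0428, 0.0445, 0.051, 0.0518])
(1, 'z med/95', array([0.025, 0.025]), 'z(y -60..60)', [0.0441, 0.0108, 0.0451, nan, nan, nan, 0.0516, 0.0493, 0.0546])
  return np.nanmean(a, axis, out=out, keepdims=keepdims)
```

Seated: the shaft top is about 43–45 mm, with the hex at +y. I run the second cycle with guards.

```bash
cat >> lib.py <<'E'
def cycle(k,want=None):
    """index from notch k to k+1, then load slot k+1"""
    x0=index(k); p=r.current_tool_pos(); assert p[2]<x0[2]+.003
    release(); A=tray(optics.get_image("top"))
    for m,e,L in A: print(np.round(m,4),np.round(e,3),round(L,4))
    m,e,L=sorted(A,key=lambda a:-a[1][1])[0]; print("pick",m)
    off=pick(m,e); kn=knob(dict(np.load("chk.npz")))[1]; print(foot_axle(dict(np.load("chk.npz"))))
    assert kn is not None and abs(kn[0]+.119-.04*(k+1))<.004 and kn[2]<.098, "index"
    assert .15<r.current_opening()<.24,"grip"
    assert place(off); assert .15<r.current_opening()<.24,"grip2"
    letgo(); r.move_to(G(J(-.120+.04*(k+1),KY,.19)),quat(yaw)); log("aside")
    d=optics.get_image("top"); np.savez("after%d.npz"%(k+1),**d); print(foot_axle(d)); cv2.imwrite("pics/after%d.png"%(k+1),np.clip(cv2.resize(d["pixels"][115:280,325:420,::-1],None,fx=3,fy=3)*1.6,0,255))
E
python3 - <<'E'
from lib import *
cycle(1)
E
```

```text
at knob t 19.4 tcp [ 0.4599 -0.2925  0.0928] F [ 0.7  0.1 -0.2] op 0.551
gripped t 19.7 tcp [ 0.46   -0.2925  0.0932] F [-0.1  0.7  5.5] op 0.313
lifted t 20.1 tcp [ 0.4594 -0.2923  0.1056] F [  1.4  -4.1 -10.5] op 0.311
slid t 21.0 tcp [ 0.4991 -0.2906  0.1052] F [  1.2  -3.6 -10.1] op 0.306
lowered t 21.5 tcp [ 0.4998 -0.2906  0.0933] F [ 1.  -2.6 -2.5] op 0.303
released t 22.4 tcp [ 0.4991 -0.2902  0.1825] F [ 0.3 -0.1 -0.7] op 0.552
[0.6477 0.1891] [-0.22  -0.976] 0.1203
[0.5157 0.2213] [0.214 0.977] 0.121
[0.4513 0.2414] [-0.215 -0.977] 0.1209
pick [0.5156573  0.22127285]
knob (86, array([-0.0408, -0.1085,  0.0946]))
at axle t 25.4 tcp [0.5181 0.2302 0.0348] F [-0.4 -0.3  0.1] op 0.546
gripped t 25.8 tcp [0.518  0.2302 0.0348] F [-2.  -0.   6.6] op 0.188
up off 0.0090 t 26.9 tcp [0.517  0.2299 0.2218] F [ 0.9  0.1 -1.1] op 0.188
(100, 'z med/95', array([0.0262, 0.0294]), 'z(y -60..60)', [0.0144, 0.0136, 0.0122, 0.0268, 0.0261, 0.0259, 0.0266, 0.0116, 0.0163])
over chute t 28.4 tcp [ 0.455  -0.1708  0.2049] F [-0.2  1.2 -0.7] op 0.188
down t 30.5 tcp [ 0.4547 -0.1713  0.096 ] F [ 0.8  0.4 -1. ] op 0.189
let go t 31.9 tcp [ 0.4543 -0.1712  0.2053] F [0.2 0.5 0.1] op 0.401
aside t 32.5 tcp [ 0.4989 -0.2906  0.1919] F [-0.7  0.5 -0.4] op 0.397
(108, 'z med/95', array([0.0405, 0.0457]), 'z(y -60..60)', [0.074, 0.0404, 0.04, 0.0417, 0.0426, 0.0427, 0.0449, 0.0498, 0.0499])[ WARN:0@28.883] global loadsave.cpp:1063 imwrite_ Unsupported depth image for selected encoder is fallbacked to CV_8U.
```

```bash
python3 - <<'E' 2>&1 | grep -v WARN
from lib import *
cycle(2)
E
```

```text
at knob t 33.9 tcp [ 0.4998 -0.2909  0.0928] F [ 1.1 -0.1  0.5] op 0.549
gripped t 34.2 tcp [ 0.5    -0.291   0.0932] F [0.4 1.1 5.1] op 0.309
lifted t 34.6 tcp [ 0.4993 -0.2907  0.1056] F [ 1.7 -4.3 -9.9] op 0.307
slid t 35.6 tcp [ 0.5393 -0.289   0.1055] F [  0.4  -3.9 -10.4] op 0.308
lowered t 36.1 tcp [ 0.5398 -0.2891  0.0934] F [ 1.3 -2.8 -5. ] op 0.31
released t 37.0 tcp [ 0.5391 -0.2887  0.1826] F [-0.3 -0.2 -1.3] op 0.554
[0.6476 0.1889] [-0.214 -0.977] 0.1203
[0.4512 0.2414] [-0.217 -0.976] 0.12
pick [0.45116233 0.24138637]
knob (83, array([ 0.0002, -0.1084,  0.0935]))
at axle t 40.0 tcp [0.4497 0.2327 0.0347] F [-0.7  0.  -0.1] op 0.549
gripped t 40.4 tcp [0.4496 0.2327 0.0347] F [-0.6 -0.6  6.4] op 0.195
up off 0.0090 t 41.5 tcp [0.4487 0.2324 0.222 ] F [ 0.1 -0.6 -1.2] op 0.191
(107, 'z med/95', array([0.0263, 0.03  ]), 'z(y -60..60)', [0.0336, 0.0249, 0.0267, 0.0257, 0.0264, 0.0249, 0.0231, 0.0116, 0.0135])
over chute t 43.3 tcp [ 0.4548 -0.1709  0.2048] F [0.5 0.1 0.1] op 0.19
down t 45.4 tcp [ 0.4547 -0.1713  0.096 ] F [-0.3 -0.4 -1.5] op 0.194
let go t 46.8 tcp [ 0.4543 -0.1712  0.2053] F [-1.   0.1 -0.2] op 0.398
aside t 47.4 tcp [ 0.5389 -0.2888  0.1919] F [-0.5  0.2  0.4] op 0.403
(110, 'z med/95', array([0.0411, 0.0454]), 'z(y -60..60)', [0.4669, 0.5042, 0.4521, 0.041, 0.0432, 0.0421, 0.0468, 0.0494, 0.0465])
```

View pics/after2.png

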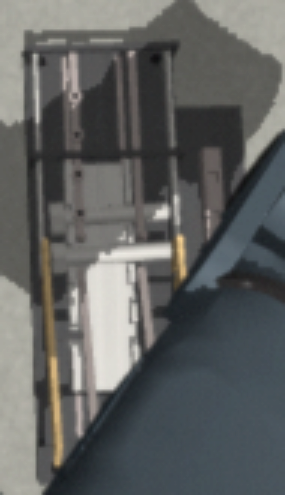

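After cycle 2 the picture shows axles at (110,213) and (110,253), in slots 1 and 2, and depth confirms the third is seated. Now the fourth.

```bash
python3 - <<'E' 2>&1 | grep -v WARN
from lib import *
cycle(3)
E
```

```text
at knob t 48.8 tcp [ 0.5398 -0.2893  0.0928] F [0.8 1.2 0.2] op 0.545
gripped t 49.1 tcp [ 0.5399 -0.2893  0.0932] F [0.2 0.6 5.5] op 0.311
lifted t 49.5 tcp [ 0.5391 -0.2891  0.1055] F [  0.7  -4.6 -10.5] op 0.31
slid t 50.5 tcp [ 0.5793 -0.2874  0.1057] F [ -0.5  -4.5 -10.4] op 0.312
lowered t 51.0 tcp [ 0.5797 -0.2875  0.0934] F [ 2.5 -2.4 -5.7] op 0.308
released t 51.9 tcp [ 0.5791 -0.2871  0.1826] F [ 0.   1.2 -0.6] op 0.551
[0.6476 0.1884] [-0.22  -0.976] 0.1206
pick [0.64759877 0.18842315]
knob (85, array([ 0.039 , -0.1083,  0.094 ]))
at axle t 54.9 tcp [0.6469 0.1827 0.0351] F [-0.2 -0.4  0.8] op 0.55
gripped t 55.2 tcp [0.6466 0.1827 0.035 ] F [-1.4 -1.   5.8] op 0.194
up off 0.0060 t 56.3 tcp [0.6457 0.1825 0.2216] F [ 0.1  0.8 -1.3] op 0.191
(100, 'z med/95', array([0.0262, 0.0292]), 'z(y -60..60)', [0.0138, 0.0115, 0.0112, 0.0262, 0.0249, 0.025, 0.0229, 0.0129, 0.0145])
over chute t 58.2 tcp [ 0.455  -0.1741  0.205 ] F [-0.2 -0.5 -1.5] op 0.193
down t 60.4 tcp [ 0.4549 -0.1744  0.096 ] F [-0.3 -0.2 -1.2] op 0.189
let go t 61.7 tcp [ 0.4545 -0.1742  0.2053] F [-0.4 -0.3 -0.2] op 0.405
aside t 62.4 tcp [ 0.5786 -0.2868  0.1921] F [-0.3  0.6 -0.4] op 0.401
(169, 'z med/95', array([0.0443, 0.524 ]), 'z(y -60..60)', [0.5148, 0.5169, 0.516, 0.4776, 0.0442, 0.0424, 0.0443, 0.0501, 0.0497])
```

Part of the fourth axle is hidden, so I look from a clear pose before the last index.

```bash
python3 - <<'E'
from lib import *
r.move_to([.45,.2,.25],quat(yaw)); d=optics.get_image("top"); print(foot_axle(d),knob(d),len(tray(d)))
cv2.imwrite("pics/c4.png",np.clip(cv2.resize(d["pixels"][115:280,325:420,::-1],None,fx=3.5,fy=3.5)*1.6,0,255).astype(np.uint8))
E
```

```text
(109, 'z med/95', array([0.0411, 0.0451]), 'z(y -60..60)', [0.0395, 0.0414, 0.0407, 0.0421, 0.0427, 0.0426, 0.0442, 0.0509, 0.0507]) (84, array([ 0.039 , -0.1084,  0.0935])) 0
```

View pics/c4.png

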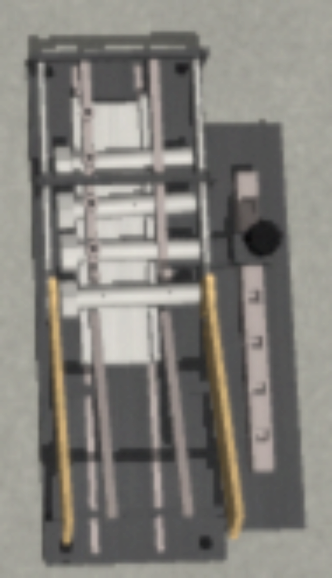

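Four axles lie parallel with hexes on the left (+y), at rows 160, 205, 250 and 298; the last is seated at the foot. The knob is home at (262,238). Now the final index.

```bash
python3 - <<'E'
from lib import *
index(4); release(); r.move_to([.45,.2,.25],quat(yaw)); r.sleep(.5); d=optics.get_image("top"); print(foot_axle(d),knob(d))
P=cloud(d);j=np.stack([(P[...,:2]-FOOT)@ex,(P[...,:2]-FOOT)@ey,P[...,2]],-1).reshape(-1,3)
k=j[(abs(j[:,1]+.110)<.013)&(j[:,2]>.085)&(j[:,2]<.12)];print("knob",np.round(k.mean(0),4))
cv2.imwrite("pics/c5.png",np.clip(cv2.resize(d["pixels"][115:280,325:420,::-1],None,fx=3.5,fy=3.5)*1.6,0,255).astype(np.uint8))
E
```

```text
at knob t 67.3 tcp [ 0.5798 -0.2876  0.0928] F [-0.   0.8 -0. ] op 0.548
gripped t 67.7 tcp [ 0.5799 -0.2877  0.0932] F [-1.2  0.6  6.1] op 0.309
lifted t 68.1 tcp [ 0.579  -0.2875  0.1053] F [  0.3  -4.6 -11.3] op 0.311
slid t 69.0 tcp [ 0.6194 -0.2858  0.1057] F [ 0.4 -3.9 -9.1] op 0.31
lowered t 69.5 tcp [ 0.6194 -0.2859  0.0933] F [-2.2 -1.8 -4.2] op 0.311
released t 70.4 tcp [ 0.6194 -0.2856  0.1828] F [ 0.2  0.8 -0.3] op 0.547
(109, 'z med/95', array([0.0262, 0.0371]), 'z(y -60..60)', [0.0136, 0.0128, 0.0113, 0.0291, 0.0263, 0.0251, 0.0329, 0.0111, 0.0139]) (86, array([ 0.0796, -0.1084,  0.094 ]))
knob [ 0.0793 -0.1088  0.0938]
```

View pics/c5.png

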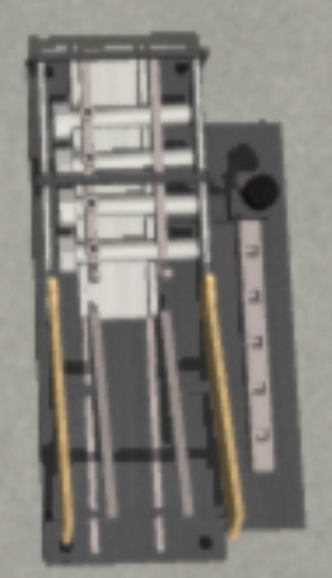

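All four axles are past the gate, at rows 115 to 250, with hexes at +y, and the knob is home in notch 5 at (260,192).

```bash
python3 -c "
from cell import r
print(r.hand_in(), r.current_t())"
```

```text
the job is handed in; nothing more can be done
the job is handed in; nothing more can be done
```

I handed the job in: all four axles are in slots 1–4 past the gate with hex ends away from the knob, the carriage is in notch 5 with the knob home, and the arm never went near the screwdriver, swab pot or glue bottle.

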